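# Roll a coffee tube to the fence of a capping jig and press its plug home

## Robot

A 6-joint arm with a two-finger parallel gripper is mounted at the origin on a cart in front of the work surface, level with it; the furniture and walls round the work are solid. World frame = base frame: x ahead of the robot, y to its left, z up, the work surface at z = 0. Lengths are in m, angles in rad, forces in N, time in s.
With the tool pointing down it reaches from about 0.275 to 0.725 m from the base axis. Payload 15.9 kg.
Tool frame: the origin (TCP) lies at the very end of the fingers, on their centre line; the grasp point (between the pads) lies 19 mm behind it; z points along the fingers, y is the line along which they close (so a half turn about z gives the same grasp; the last joint's range is limited). The gripper opens to 85 mm and grips with 20 to 120 N. Pads are 22 mm wide; open, the fingers measure 114 mm over their backs; the gripper's body (76 mm by 85 mm) begins 54 mm behind the grasp point. The pads swing forward as they close: fully open they stand 13 mm farther back than shut.
Start: joints at [1.222, 0.213, -0.034, 1.323, 0, 1.571], TCP at [0.171, 0.47, 0.231] pointing down, gripper open.
Joint ranges: [-2.98, 2.98], [-0.74, 1.72], [-1.14, 1.35], [-2.1, 2.04], [-1.57, 1.44], [-3.14, 3.14]. Speed limits (rad/s): [1.89, 1.89, 2.39, 2.57, 3.14, 3.14].

## Interface

Orientations are given as a 3x3 rotation matrix whose columns are the frame's x, y, z axes.
In Python, from workcell import get_obs, get_image, calibration, sign_off, find_in gives the robot as it stands.
- The arm moves only by the tool arm_command, never from a script. Its argument "increments" is text: rows parted by semicolons, each of 4 numbers parted by spaces: the shift along the tool's x, y, z in mm, then the turn about the tool's z in degrees. In form: tx ty tz turn; .... A call has 1 to 8 rows; each row is the pose to reach, as a shift and turn from the pose commanded when the call began, along the tool's axes at that moment; what a row does not reach only later rows make up. A row lasts 1/8 s, in which the tool goes at most 62.5 mm and 10.7 degrees, less where a joint would pass 70% of its speed; a pose out of reach is approached as far as the arm can. A call with a gripper value outside its range is refused whole. "claw" is the finger opening in mm, from 0 to 85.4, set as the call begins (left out, the last holds). The fingers move at their own pace and stop on an object; "force" is the grip in N (left out, the last holds). Time passes only in rows, so rows that repeat a pose let the fingers close. It gives the time, the measured TCP pose, the force and the opening at its end, in the units of the state.
- get_obs(): the state, without advancing time (a new reading comes with each control period).
- get_image(name): name is "scene" or "side" or "wrist"; returns (picture, depth): 400x640x3 uint8, blue, green, red; 400x640 float32, m along the optical axis (not along the pixel's ray), 0 where there is no reading.
- calibration(name): a dict with "fov_y" (degrees; the focal length in pixels is half the picture's height over the tangent of half this angle, whatever the lens; pixels are square), "cx", "cy" (the principal point, pixels), "origin" and "rotation" of the camera in the world. Camera axes: x right, y down, z forward; pixel columns grow to the right and rows downward; lengths in m; the calibration is good to about 2 mm. The wrist camera is an equidistant fisheye: a pixel r from the principal point sees the ray r / f radians off the axis. A picture is of the moment at which its call begins: read the wrist's pose just before it. calibration takes no time and is no camera call; for the wrist camera it gives the pose at the moment of the call.
- sign_off(): hands the job in, once; it reports no verdict.
Trained networks look in the newest picture that a camera, given by its name, has taken for a name from the list of things; names that differ only in an ending like _2 or _b are one class to them, and where a whole thing is asked for, a point or a joint stands for the part that bears it (a point fixed in the world has none). Each returns a list of dicts, best first, with "p" (0 to 1); they miss things now and then, are a little off and sometimes report something else, mostly with a low value. They report only what shows in the picture. A call takes as long as a camera call. They do not tell look-alikes from the thing itself.
- find_in(query, camera): "bbox" ([left, top, right, bottom] in pixels, round what is visible of it).
The state is a dict: "t": time; "q": joint angles; "joint_vel": joint speeds; "effort": joint torques, N m; "tool_pos": TCP position; "tool_rot": TCP orientation; "contact_force": force on the tool from outside, world axes, zero at the start; "wrist_torque": the same for the moment, N m; "grip_width": opening from 0.0 (shut) to 1.0 (fully open).
Only numpy, scipy, OpenCV 4.12 (cv2) and the standard library are available. Lean on these libraries where they do the work, as an engineer would, in place of code of your own. Each camera call takes 0.05 s, during which the arm holds its last target. There are 200 camera calls.

## Task

The filled cardboard coffee tube lies on the bed of the capping jig. Roll it gently by its side up to the line until you feel it rest lightly against the fence along its whole length, without bumping or squeezing it, then let go and see that it stays there. Then slide the ram by its handle to press the black plug fully home in the tube's mouth, until the tube bears firmly, but not hard, on the end stop; draw the ram fully back and let go, leaving the tube at the fence and the other things where they are.

Things in the scene. Friction and masses are not known exactly. Their poses are not given: they have to be found in the camera images.
- tube: Filled, smooth kraft-card coffee tube lying on the jig's 12 mm bed: 60 mm diameter, 140 mm long, about 0.3 kg, white paper label. Origin at its centre. Its y axis runs along the tube from the open mouth (-y end) to the closed foot; x and z turn as it rolls. It rolls easily and stops within a few mm once nothing pushes it. Pressed on the fence with over 6 N it dents; 2 to 4 N is a good touch.
- tube_mouth (a point): Centre of the tube's open mouth, on its axis, 70 mm from the tube's centre. The bore behind it is 54 mm wide and 26 mm deep, with a flat floor.
- tube_foot (a point): Centre of the tube's closed foot, on its axis, 70 mm from the tube's centre on the other side.
- plug: Black push-in plug lying in a steel V block in line with the ram: a cylinder 50.6 mm in diameter, 26 mm long, its nose tapered by 3.5 mm. Origin at its centre; y axis along it towards the tube. Fully home it sits on the bore's floor, flush with the mouth (its centre 13 mm inside). Over 15 N on the tube is too hard; 5 to 8 N more than the ram needs on the way shows it is home.
- jig_mark (a point): Point on the ram's axis over the middle of the black line scribed on the bed, 42 mm above the bench; the seated tube's centre lies within 5 mm of it in x and 12 mm in y. Axes are the jig's: x level, from the open front of the bed to the fence, y along the fence from the ram (-y) to the end stop (+y), z up. The bed ends 165 mm from here in -x, the V block 82 mm from here in -y.
- fence: Fence at the far side of the bed: an aluminium angle with a white facing strip (139 mm long, top 47 mm above the bench) on two thumbscrews. Origin that of the jig (on the bench, 60 mm in -x and 85 mm in -y from the mark), axes the jig's. The strip's face, which the tube meets, is set by the screws 88 to 92 mm from this origin in x; where exactly is not measured and must be felt.
- ram (a joint): Slide of the ram, a steel rod in a bushing with a 40 mm head that pushes the plug, in m: 0 fully back, growing as it moves along the jig's y towards the tube, at most 0.074. It moves with about 2 N and stays where it is left. The plug is home at 0.049 to 0.067, as the end stop is set.
- ram_grip (a point): Centre of the black handle that stands upright on the ram, 90 mm above the bench: a 19 mm round knob, 48 mm tall (66 to 114 mm above the bench). It moves with the ram. The bushing block (62 mm high) stands 83 mm in front of it when the ram is back.
- tape_masking: Flat roll of masking tape, 100 mm across and 24 mm high, lying to the left behind the jig; leave it alone. Origin under its centre.
- scissors: Scissors with dark green handles, 206 mm long, lying behind the jig; leave alone. Origin under the middle.
- sticker_box: Small white box, 73x108x52 mm, behind the ram; leave it alone. Origin under its centre.
- jig_stop (a point): Middle place of the end stop on the tube's line, 73 mm in y from the mark. The end stop is an aluminium plate across the bed, 51 mm high, which the tube's foot meets as the plug is pressed; it is clamped in slots up to 9 mm either way from here in y, where exactly is not measured.
There are look-alikes about, which are no part of the job. What is shaped like the plug but blue is not meant.

How it is judged:
By the outcome, as a careful person would: the job done as asked, in the order asked, and still so for the second after the job is handed in, with the robot touching nothing.
It also fails if it takes over 58 s, if anything falls off the work surface, if the arm or the gripper's body presses on something with over 40 N, if the wrist force passes 120 N, or if a joint passes its speed limit or range.

## Working session

There is one attempt and no reset: what is moved stays moved. The work goes in short steps, Python scripts to look and compute and a tool call to move; the robot and the scene stay as the last step left them, time stands still between calls to the robot, and variables do not carry over. Pictures are saved under pics/ and viewed, on a budget of 10 in all, crops included, one or two more only if the job needs it, and the job is handed in when it is done.

Besides the shell and the picture viewer there is one more tool, called after "Request:" as a command line: name --argument value ..., lists and objects as JSON in quotes. arm_command: Moves the arm, as the interface text tells. Its arguments: {"type":"object","properties":{"increments":{"type":"string"},"claw":{"type":"number"},"force":{"type":"number"}},"required":["increments"]}

```bash
mkdir -p pics; ls; cat > h.py <<'E'
import numpy as np, cv2
from workcell import get_obs,get_image,calibration,sign_off,find_in
def ray(n,u,v,c=None):
    c=c or calibration(n); f=200/np.tan(np.radians(c['fov_y']/2))
    d=np.array([(u-c['cx'])/f,(v-c['cy'])/f,1.])
    if n=='wrist':
        r=np.hypot(d[0],d[1]); d=np.array([d[0]/r*np.sin(r),d[1]/r*np.sin(r),np.cos(r)]) if r>1e-9 else d
    return np.array(c['origin']),np.array(c['rotation'])@d
def atz(n,u,v,z,c=None):
    o,d=ray(n,u,v,c); return o+d*(z-o[2])/d[2]
def cloud(n,dep,c=None):
    c=c or calibration(n); f=200/np.tan(np.radians(c['fov_y']/2))
    v,u=np.mgrid[0:400,0:640]; x=(u-c['cx'])/f; y=(v-c['cy'])/f
    if n=='wrist':
        r=np.hypot(x,y)+1e-9; k=np.tan(r)/r; x=x*k; y=y*k
    P=np.stack([x*dep,y*dep,dep],-1)
    return P@np.array(c['rotation']).T+np.array(c['origin'])
E
python3 - <<'E'
from h import *
o=get_obs(); print(o)
for n in ['scene','side']:
    im,d=get_image(n); cv2.imwrite(f'pics/{n}0.png',im); np.save(f'{n}0.npy',d)
    c=calibration(n);print(n,c)
    for q in ['tube','plug','fence','ram_grip','ram','sticker_box','scissors','tape_masking']:
        print(q,[(np.round(r['bbox']),round(r['p'],2)) for r in find_in(q,n)[:3]])
E
```

```text
pics
{'t': 0.0, 'q': array([ 1.22203987e+00,  2.13329149e-01, -3.50279641e-02,  1.32349213e+00,
        2.33792101e-05,  1.57081502e+00]), 'joint_vel': array([-0.00123112, -0.00102411,  0.00093974, -0.0007793 , -0.00043737,
       -0.00167647]), 'effort': array([-8.09664889e-04, -6.86154413e+01,  4.87120414e+01,  1.73565379e-02,
       -1.04609371e-04,  1.80329795e-05]), 'tool_pos': array([0.17074758, 0.46959871, 0.23084201]), 'tool_rot': array([[-9.39791995e-01,  3.41746777e-01, -3.81784205e-04],
       [ 3.41746989e-01,  9.39791483e-01, -9.81539717e-04],
       [ 2.33595103e-05, -1.05291677e-03, -9.99999445e-01]]), 'contact_force': array([0.72381058, 0.12417191, 0.48630143]), 'wrist_torque': array([0.02145199, 0.03680919, 0.02426878]), 'grip_width': 0.9995294372152558}
scene {'fov_y': 51.83874795579757, 'cx': 319.55952422694014, 'cy': 196.8495420003283, 'origin': array([-0.08283139, -0.5497039 ,  0.47784038]), 'rotation': array([[ 0.53549232, -0.35628811,  0.7657067 ],
       [-0.84452742, -0.22093872,  0.48781094],
       [-0.00462698, -0.90787932, -0.41920607]])}
tube [(array([24
[... 507 characters left out ...]
317.59855968776515, 'cy': 196.8126118789583, 'origin': array([ 0.58190682, -0.8673206 ,  0.55771855]), 'rotation': array([[ 0.99728548, -0.05484764,  0.04912646],
       [-0.07076138, -0.52942696,  0.84539927],
       [-0.02035928, -0.84658067, -0.53187091]])}
tube [(array([273., 174., 298., 222.]), 0.61)]
plug [(array([239., 306., 265., 337.]), 0.93), (array([297., 208., 318., 225.]), 0.78)]
fence [(array([323., 178., 337., 225.]), 0.59)]
ram_grip [(array([303., 216., 310., 275.]), 0.84)]
ram [(array([299., 220., 312., 277.]), 0.64)]
sticker_box [(array([347., 216., 403., 258.]), 0.57)]
scissors [(array([359., 182., 392., 225.]), 0.72)]
tape_masking [(array([302., 151., 336., 175.]), 0.97)]
```

```bash
python3 - <<'E'
import cv2,numpy as np
a=cv2.imread('pics/scene0.png')[180:280,200:430]; b=cv2.imread('pics/side0.png')[140:350,225:415]
a=cv2.resize(a,(800,348),interpolation=cv2.INTER_CUBIC); cv2.imwrite('pics/a.png',a)
b=cv2.resize(b,None,fx=2.8,fy=2.8,interpolation=cv2.INTER_CUBIC); cv2.imwrite('pics/b.png',b)
E
```

```text
(no output)
```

View pics/a.png

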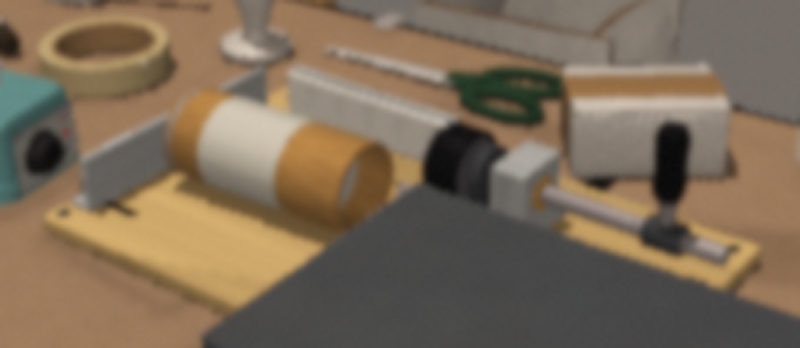

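View pics/b.png

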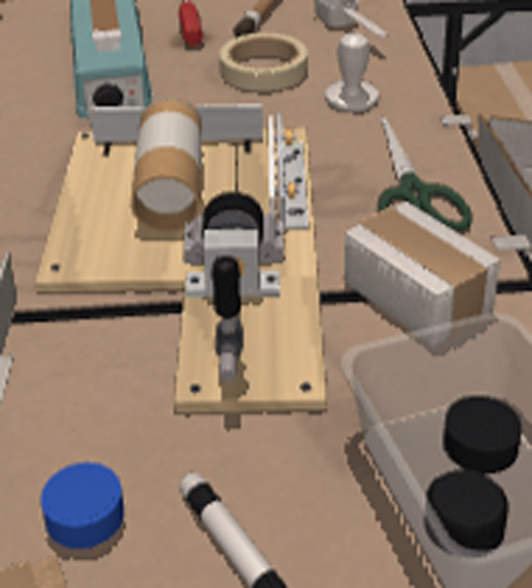

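The tube lies about 60 mm left of the scribed line at side px (285,198). The plug candidates are the black one in the V block at side px (308,216), two black discs in the tray at (397,295) and (392,322), and a blue one at (254,320). The one in the V block fits, because it is in line with the ram. Next I'll get the geometry from the depth images.

```bash
python3 - <<'E'
from h import *
d=np.load('side0.npy'); P=cloud('side',d)
im=cv2.imread('pics/side0.png')
f=lambda x,y:(x/2.8+225,y/2.8+140)
for nm,p,z in [('linetop',(237,143),.012),('linebot',(237,195),.012),('bedFL',(38,288),.012),('bedRL',(176,406),.012),('bedRR',(326,406),.012),('bedBL',(80,135),.012),('tube mouth c',(167,190),.042)]:
    print(nm,atz('side',*f(*p),z).round(4), P[int(f(*p)[1]),int(f(*p)[0])].round(4))
m=(P[...,2]>.03)&(P[...,2]<.13)&(d>0)
ys,xs=np.mgrid[0:400,0:640]
def reg(nm,x0,y0,x1,y1,zl,zh):
    k=(d>0)&(xs>=x0)&(xs<=x1)&(ys>=y0)&(ys<=y1)&(P[...,2]>zl)&(P[...,2]<zh)
    Q=P[k]; print(nm,len(Q),Q.mean(0).round(4),np.percentile(Q,[3,50,97],axis=0).round(4).tolist()); return Q
T=reg('tube',270,174,300,222,.045,.08)
reg('knob',300,228,313,256,.07,.12)
reg('strip',320,178,327,224,.02,.06)
reg('striptop',318,178,330,224,.043,.052)
reg('stop',255,174,322,195,.02,.06)
reg('bush',297,220,318,240,.052,.07)
reg('plug',297,207,320,222,.04,.075)
# tube axis fit: cylinder r=.03, axis z .042
from scipy.optimize import least_squares
def r(p):
    c=np.array([p[0],p[1],.042]);a=np.array([np.cos(p[2]),np.sin(p[2]),0]);v=T-c
    return np.linalg.norm(v-np.outer(v@a,a),axis=1)-.03
s=least_squares(r,[T[:,0].mean(),T[:,1].mean(),1.6],loss='soft_l1',f_scale=.003);print('tube fit',s.x,np.degrees(s.x[2]),np.abs(s.fun).mean())
a=np.array([np.cos(s.x[2]),np.sin(s.x[2])]);t=T[:,:2]@a;print(np.percentile(t,[1,99])-s.x[:2]@a, s.x[:2]+0*a)
d=np.load('scene0.npy');P=cloud('scene',d)
reg('knob scene',388,214,399,240,.07,.12)
T=reg('tube scene',248,205,315,247,.03,.08)
reg('dark', 300,250,400,270,-.5,1)
E
```

```text
linetop [0.6123 0.0325 0.012 ] [0.6104 0.0306 0.0135]
linebot [ 0.6074 -0.0601  0.012 ] [ 0.6034 -0.1424  0.0696]
bedFL [ 0.4375 -0.1796  0.012 ] [ 0.4348 -0.1715  0.0082]
bedRL [ 0.55   -0.3229  0.012 ] [ 0.548  -0.3171  0.0063]
bedRR [ 0.6561 -0.3326  0.012 ] [ 0.6563 -0.3251  0.0044]
bedBL [0.454  0.0648 0.012 ] [0.4526 0.064  0.0133]
tube mouth c [ 0.5449 -0.0904  0.042 ] [ 0.5434 -0.0883  0.0433]
tube 791 [ 0.5483 -0.0523  0.0651] [[0.516, -0.1508, 0.0468], [0.5479, -0.0569, 0.0682], [0.5797, 0.0427, 0.0743]]
knob 203 [ 0.5893 -0.2947  0.0962] [[0.5806, -0.2989, 0.0735], [0.5895, -0.296, 0.0971], [0.5984, -0.2871, 0.1145]]
strip 214 [ 0.6415 -0.0785  0.0427] [[0.6291, -0.15, 0.0274], [0.6415, -0.0937, 0.048], [0.6564, 0.0157, 0.0508]]
striptop 145 [ 0.643  -0.0567  0.0487] [[0.6235, -0.1479, 0.0443], [0.6431, -0.0586, 0.049], [0.6565, 0.0221, 0.051]]
stop 613 [0.5504 0.0448 0.0386] [[0.4673, -0.0346, 0.0213], [0.572, 0.0425, 0.0385], [0.6415, 0.1066, 0.0562]]
bush 218 [ 0.5961 -0.1953  0.061 ] [[0.5762, -0.2082, 0.0534], [0.5964, -0.1986, 0.0626], [0.6152, -0.1705, 0.0649]]
plug 279 [ 0.5991 -0.1574  0.061 ] [[0.5767, -0.1846, 0.0476], [0.5992, -0.1568, 0.0621], [0.6217, -0.1365, 0.0694]]
tube fit [ 0.54118897 -0.95219669  1.56637069] 89.74642964385328 0.002680869348296381
[0.79529738 0.99750292] [ 0.54118897 -0.95219669]
knob scene 205 [ 0.5821 -0.2929  0.0938] [[0.5774, -0.2996, 0.0722], [0.5814, -0.2934, 0.095], [0.5907, -0.2835, 0.112]]
tube scene 1707 [ 0.5434 -0.0501  0.0535] [[0.5122, -0.113, 0.0314], [0.526, -0.0527, 0.0546], [0.6395, 0.0225, 0.0714]]
dark 2115 [ 0.3712 -0.315   0.1411] [[0.3108, -0.3794, 0.0113], [0.3561, -0.3119, 0.151], [0.6059, -0.2579, 0.1521]]
```

Request:
arm_command --increments "-30 -24 -5 -2; -75 -60 -10 -4; -120 -96 -15 -6; -165 -132 -20 -8; -210 -168 -25 -10; -255 -204 -30 -12; -300 -240 -35 -14; -345 -276 -40 -15.5" --claw 60

```text
t: 1.9
tool_pos: [0.4015, 0.0908, 0.2717]
tool_rot: [[-0.997, 0.077, 0.001], [0.077, 0.997, 0.0], [-0.001, 0.0, -1.0]]
contact_force: [2.4, 1.2, -0.0]
grip_width: 0.708
```

```bash
python3 - <<'E'
from h import *
from scipy.optimize import least_squares
o=get_obs();print(o['t'],o['tool_pos'],o['tool_rot'].round(3).tolist(),o['contact_force'])
ys,xs=np.mgrid[0:400,0:640]
for n,box in [('side',(270,170,300,224)),('scene',(246,203,318,250))]:
    d=np.load(n+'0.npy');P=cloud(n,d)
    k=(d>0)&(xs>=box[0])&(xs<=box[2])&(ys>=box[1])&(ys<=box[3])&(P[...,2]>.05)&(P[...,2]<.08)&(P[...,1]>-.12)&(P[...,1]<.02)&(P[...,0]<.585)
    T=P[k]
    def r(p):
        x=T[:,0]-p[0]-p[1]*(T[:,1]+.05); return np.hypot(x*np.cos(np.arctan(p[1])),T[:,2]-.042-p[2])-.03
    s=least_squares(r,[.545,.08,0],loss='soft_l1',f_scale=.002);print(n,len(T),s.x,np.degrees(np.arctan(s.x[1])),np.abs(s.fun).mean(),np.percentile(T[:,1],[2,98]))
    k=(d>0)&(P[...,2]>.1)&(P[...,0]>.2)&(P[...,0]<.75)&(np.abs(P[...,1])<.45)
    q=np.unique((P[k][:,:2]/.05).round(),axis=0)*.05; print(n,'tall',[(a.round(2).tolist(),P[k][(np.abs(P[k][:,:2]-a)<.025).all(1)][:,2].max().round(2)) for a in q])
E
```

```text
1.9 [0.40148896 0.09078437 0.27172279] [[-0.997, 0.077, 0.001], [0.077, 0.997, 0.0], [-0.001, 0.0, -1.0]] [ 2.42172697e+00  1.17970222e+00 -3.99867891e-04]
side 640 [0.54435171 0.03119451 0.00151678] 1.7867342646060336 0.0009031993409933155 [-0.11280095  0.01542071]
side tall [([0.2, 0.45], np.float64(0.47)), ([0.25, -0.45], np.float64(0.15)), ([0.25, -0.4], np.float64(0.15)), ([0.25, -0.35], np.float64(0.16)), ([0.25, -0.3], np.float64(0.15)), ([0.25, -0.25], np.float64(0.15)), ([0.3, -0.45], np.float64(0.15)), ([0.3, -0.4], np.float64(0.16)), ([0.3, -0.35], np.float64(0.15)), ([0.3, -0.3], np.float64(0.16)), ([0.3, -0.25], np.float64(0.15)), ([0.35, -0.45], np.float64(0.15)), ([0.35, -0.4], np.float64(0.16)), ([0.35, -0.35], np.float64(0.16)), ([0.35, -0.3], np.float64(0.15)), ([0.35, -0.25], np.float64(0.16)), ([0.4, -0.45], np.float64(0.15)), ([0.4, -0.4], np.float64(0.16)), ([0.4, -0.35], np.float64(0.16)), ([0.4, -0.3], np.float64(0.15)), ([0.4, -0.25], np.float64(0.15)), ([0.45, -0.4], np.float64(0.1)), ([0.45, -0.35], np.float64(0.1)), ([0.45, -0.3], np.float64(0.1)), ([0.45,
[... 1121 characters left out ...]
5)), ([0.35, -0.25], np.float64(0.15)), ([0.4, -0.45], np.float64(0.15)), ([0.4, -0.4], np.float64(0.15)), ([0.4, -0.35], np.float64(0.15)), ([0.4, -0.3], np.float64(0.15)), ([0.4, -0.25], np.float64(0.15)), ([0.4, 0.35], np.float64(0.1)), ([0.4, 0.4], np.float64(0.11)), ([0.45, 0.1], np.float64(0.27)), ([0.45, 0.15], np.float64(0.27)), ([0.45, 0.2], np.float64(0.23)), ([0.45, 0.25], np.float64(0.19)), ([0.45, 0.3], np.float64(0.17)), ([0.45, 0.35], np.float64(0.13)), ([0.45, 0.4], np.float64(0.11)), ([0.5, 0.1], np.float64(0.27)), ([0.5, 0.15], np.float64(0.25)), ([0.5, 0.2], np.float64(0.22)), ([0.5, 0.25], np.float64(0.18)), ([0.5, 0.4], np.float64(0.11)), ([0.6, -0.3], np.float64(0.11))]
```

```bash
python3 - <<'E'
from h import *
w,dw=get_image('wrist'); s,ds=get_image('scene'); cv2.imwrite('pics/w1.png',w)
im=np.vstack([w,s])[:, :]; im=cv2.resize(im,(480,600)); cv2.imwrite('pics/ws1.png',im)
o=get_obs();print(o['contact_force'])
E
```

```text
[-0.59970307  0.65373338  0.09245796]
```

View pics/ws1.png

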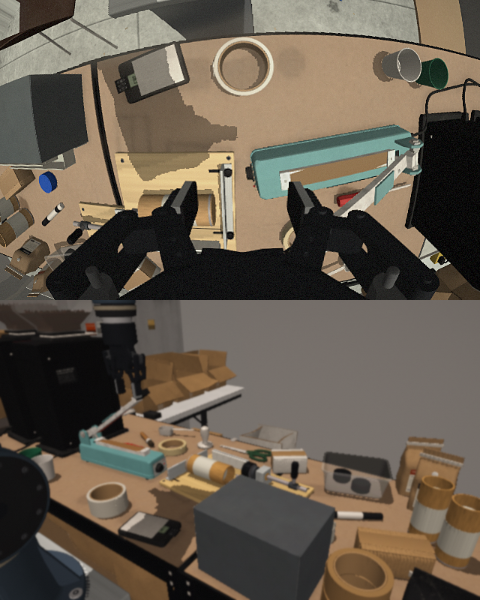

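The teal lever sealer stands up to about 0.27 m near (0.47, 0.1), so I'll move along −y first to stay clear of it.

Request:
arm_command --increments "0 -40 0 0; 0 -90 0 0; 0 -139 0 0; -40 -139 0 0; -80 -139 0 0; -94 -139 0 0; -94 -139 0 0"

```text
t: 2.88
tool_pos: [0.4836, -0.053, 0.2709]
tool_rot: [[-0.997, 0.078, -0.001], [0.078, 0.997, 0.0], [0.001, 0.0, -1.0]]
contact_force: [-0.7, 0.0, 0.1]
grip_width: 0.701
```

```bash
python3 - <<'E'
from h import *
o=get_obs();print(o['t'],o['tool_pos'],o['contact_force'])
c=calibration('wrist');w,dw=get_image('wrist');np.save('w2.npy',dw);np.save('c2.npy',c,allow_pickle=True)
cv2.imwrite('pics/w2.png',w);P=cloud('wrist',dw,c)
np.save('P2.npy',P); print(c['origin'],np.array(c['rotation']).round(3).tolist())
print(find_in('tube','wrist')[:2],find_in('ram_grip','wrist')[:2],find_in('fence','wrist')[:1])
cv2.imwrite('pics/w2v.png',cv2.resize(w,(800,500),interpolation=cv2.INTER_CUBIC))
E
```

```text
2.875 [ 0.4836392  -0.05298373  0.27090176] [-0.72261332  0.02903365  0.12203991]
[ 0.41582181 -0.04825954  0.4136559 ] [[0.079, 0.961, 0.267], [0.997, -0.076, -0.021], [0.0, 0.268, -0.964]]
[{'bbox': [274.3, 191.2, 393.3, 245.3], 'p': 0.86}] [{'bbox': [142.7, 251.3, 214.5, 283.5], 'p': 0.91}] [{'bbox': [284.1, 270.1, 383.4, 295.9], 'p': 0.73}]
```

View pics/w2v.png

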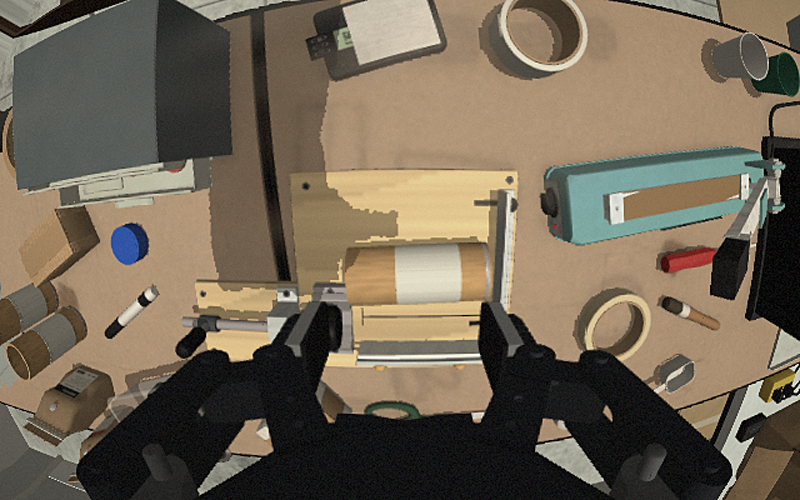

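The wrist view shows the tube at px (345–491, 243–305) in the enlarged picture. The scribed line is at v≈317, with the fence below it at v≈350, the stop at u≈503 and the ram knob at (190,343).

```bash
python3 - <<'E'
from h import *
c=np.load('c2.npy',allow_pickle=True).item();P=np.load('P2.npy')
g=lambda nm,u,v,z:print(nm,atz('wrist',u/1.25,v/1.25,z,c).round(4),P[int(v/1.25),int(u/1.25)].round(4))
g('lineL',366,317,.012);g('lineR',475,317,.012)
g('tube mouth',345,274,.06);g('tube foot',490,272,.06)
g('stop front top',498,250,.051);g('stop back top',510,250,.051)
g('fence face L',358,346,.047);g('fence face R',478,350,.047)
g('bed FL',292,173,.012);g('bed FR',517,172,.012)
g('knobtop',186,347,.114);g('Vblock',352,300,.03);g('bedramL',195,281,.012)
ys,xs=np.mgrid[0:400,0:640]
# tube fit
T=P[(xs>270)&(xs<396)&(ys>188)&(ys<250)&(P[...,2]>.05)&(P[...,2]<.085)&(P[...,0]<.585)]
from scipy.optimize import least_squares
r=lambda p:np.hypot((T[:,0]-p[0]-p[1]*(T[:,1]+.05))*np.cos(np.arctan(p[1])),T[:,2]-.042-p[2])-.03
s=least_squares(r,[.545,.08,0],loss='soft_l1',f_scale=.002);print('tube',s.x,np.degrees(np.arctan(s.x[1])),np.percentile(T[:,1],[0.5,99.5]))
w=cv2.imread('pics/w2.png'); row=w[250:258,285:395].mean(2).min(0); print('line cols',np.where(row<110)[0]+285)
E
```

```text
lineL [ 0.6021 -0.1063  0.012 ] [ 0.6011 -0.1073  0.0121]
lineR [0.6127 0.0189 0.012 ] [0.6124 0.0192 0.0107]
tube mouth [ 0.5326 -0.1147  0.06  ] [ 0.5297 -0.1132  0.0681]
tube foot [0.5419 0.0267 0.06  ] [0.537  0.0242 0.0717]
stop front top [0.5228 0.0371 0.051 ] [0.5297 0.0421 0.0272]
stop back top [0.5237 0.0495 0.051 ] [0.5342 0.059  0.0158]
fence face L [ 0.6202 -0.1141  0.047 ] [ 0.6383 -0.1207  0.0121]
fence face R [0.6366 0.0163 0.047 ] [0.6411 0.017  0.0394]
bed FL [ 0.4323 -0.1685  0.012 ] [ 0.4317 -0.17    0.0097]
bed FR [0.4499 0.0698 0.012 ] [0.4491 0.0691 0.0114]
knobtop [ 0.5814 -0.2801  0.114 ] [ 0.5823 -0.2836  0.1108]
Vblock [ 0.5726 -0.1166  0.03  ] [ 0.5574 -0.1107  0.067 ]
bedramL [ 0.5452 -0.3154  0.012 ] [ 5.476e-01 -3.227e-01  5.000e-04]
tube [ 5.43505761e-01  3.34036335e-02 -1.96943105e-04] 1.9131758558776113 [-0.11321348  0.02488902]
line cols [290 292 293 295 296 297 298 299 300 301 302 303 304 305 306 307 308 309
 310 311 312 313 314 315 316 317 334 335 336 337 338 339 340 341 342 343
 344 345 346 347 348 349 350 351 352 353 354 355 356 357 358 359 360 361
 362 363 364 365 366 367 368 369 370 371 372 373 374 375 376 377 378 379
 380 381 382 383 384 385 386 387 388 389 390 391 392 393 394]
```

Jig yaw is about 4.4°, which matches the tool. The mark is near (0.607, −0.044), and the tube's centre is near (0.5437, −0.045). I'll come down beside the tube now.

Request:
arm_command --increments "0 0 40 0; 0 0 90 0; 0 0 140 0; 0 0 185 0; 0 0 220 0; 0 0 240 0; 0 0 247 0; 0 0 247 0"

```text
t: 4.08
tool_pos: [0.4836, -0.0533, 0.0248]
tool_rot: [[-0.997, 0.078, 0.0], [0.078, 0.997, -0.0], [-0.0, -0.0, -1.0]]
contact_force: [0.7, 0.9, 0.1]
grip_width: 0.704
```

Request:
arm_command --increments "-3 0 0 0; -6 0 0 0; -8 0 0 0; -10 0 0 0; -12 0 0 0; -14 0 0 0; -16 0 0 0; -18 0 0 0"

```text
t: 5.08
tool_pos: [0.5017, -0.0548, 0.0243]
tool_rot: [[-0.997, 0.078, -0.0], [0.078, 0.997, -0.0], [0.0, -0.0, -1.0]]
contact_force: [-0.1, 0.1, 0.7]
grip_width: 0.698
```

Request:
arm_command --increments "-2 0 0 0; -4 0 0 0; -6 0 0 0; -8 0 0 0; -10 0 0 0; -12 0 0 0; -14 0 0 0; -16 0 0 0"

```text
t: 6.08
tool_pos: [0.5176, -0.056, 0.0243]
tool_rot: [[-0.997, 0.078, -0.0], [0.078, 0.997, 0.0], [0.0, 0.0, -1.0]]
contact_force: [-0.4, 0.2, 0.1]
grip_width: 0.703
```

```bash
python3 - <<'E'
from h import *
o=get_obs();print(o['t'],o['tool_pos'],o['contact_force'],o['wrist_torque'])
w,dw=get_image('wrist');s,ds=get_image('side');cv2.imwrite('pics/ws3.png',np.vstack([cv2.resize(w,(480,300)),cv2.resize(s[140:265,225:425],(480,300),interpolation=cv2.INTER_CUBIC)]))
E
```

```text
6.075 [ 0.5176451  -0.05600187  0.02429693] [-0.41173078  0.22878046  0.11956066] [-0.0258599   0.0668632   0.01768291]
```

View pics/ws3.png

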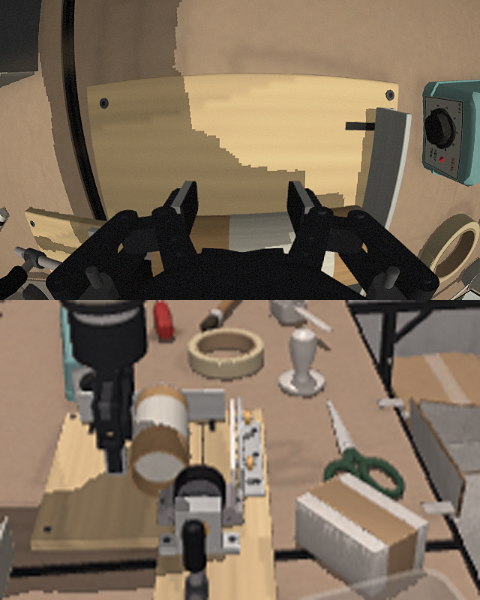

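The fingers are behind the tube (side view) and it has rolled about 15 mm. Keep going.

Request:
arm_command --increments "-2 0 0 0; -4 0 0 0; -6 0 0 0; -8 0 0 0; -10 0 0 0; -12 0 0 0; -14 0 0 0; -16 0 0 0"

```text
t: 7.18
tool_pos: [0.5336, -0.0573, 0.0243]
tool_rot: [[-0.997, 0.078, -0.0], [0.078, 0.997, -0.0], [0.0, -0.0, -1.0]]
contact_force: [-0.0, -0.3, 0.2]
grip_width: 0.7
```

Request:
arm_command --increments "-2 0 0 0; -4 0 0 0; -6 0 0 0; -8 0 0 0; -10 0 0 0; -12 0 0 0; -13 0 0 0; -14 0 0 0"

```text
t: 8.18
tool_pos: [0.5474, -0.0583, 0.0243]
tool_rot: [[-0.997, 0.078, -0.0], [0.078, 0.997, 0.0], [0.0, 0.0, -1.0]]
contact_force: [0.4, 0.6, -0.4]
grip_width: 0.704
```

```bash
cat > tf.py <<'E'
from h import *
from scipy.optimize import least_squares
o=get_obs();print(o['t'],o['tool_pos'],o['contact_force'])
ys,xs=np.mgrid[0:400,0:640]
for n in ['side','scene']:
    im,d=get_image(n);P=cloud(n,d); cv2.imwrite(f'pics/l_{n}.png',im)
    hsv=cv2.cvtColor(im,cv2.COLOR_BGR2HSV)
    T=P[(d>0)&(im.max(2)>70)&(P[...,2]>.054)&(P[...,2]<.08)&(P[...,1]>-.115)&(P[...,1]<.022)&(P[...,0]<.65)&(P[...,0]>.545)]
    r=lambda p:np.hypot((T[:,0]-p[0]-p[1]*(T[:,1]+.05))*np.cos(np.arctan(p[1])),T[:,2]-.042-p[2])-.03
    s=least_squares(r,[.595,.08,0],loss='soft_l1',f_scale=.002);print(n,len(T),s.x.round(4),np.degrees(np.arctan(s.x[1])).round(2),'res',np.abs(s.fun).mean().round(4),np.percentile(T[:,1],[1,99]).round(4))
E
python3 tf.py
```

```text
8.175 [ 0.54743335 -0.05833635  0.02427608] [ 0.39212421  0.64506989 -0.41158195]
side 621 [0.591  0.0346 0.0017] 1.98 res 0.0007 [-0.1143  0.0202]
scene 221 [ 0.5893  0.0213 -0.0014] 1.22 res 0.0017 [-0.1147  0.016 ]
```

Request:
arm_command --increments "-1 0 0 0; -2 0 0 0; -3 0 0 0; -4 0 0 0; -5 0 0 0; -6 0 0 0; -7 0 0 0; -8 0 0 0"

```text
t: 9.28
tool_pos: [0.5555, -0.059, 0.0243]
tool_rot: [[-0.997, 0.078, 0.0], [0.078, 0.997, -0.0], [-0.0, -0.0, -1.0]]
contact_force: [-0.8, 0.5, -0.2]
grip_width: 0.704
```

Request:
arm_command --increments "-0.5 0 0 0; -1 0 0 0; -1.5 0 0 0; -2 0 0 0; -2.5 0 0 0; -3 0 0 0; -3.5 0 0 0; -4 0 0 0"

```text
t: 10.28
tool_pos: [0.5594, -0.0593, 0.0243]
tool_rot: [[-0.997, 0.078, 0.0], [0.078, 0.997, 0.0], [-0.0, 0.0, -1.0]]
contact_force: [0.1, -0.3, 0.3]
grip_width: 0.704
```

```bash
python3 tf.py
```

```text
10.275 [ 0.55943037 -0.05928384  0.02431815] [ 0.14240346 -0.26791593  0.33561323]
side 626 [0.6029 0.0363 0.0017] 2.08 res 0.0009 [-0.1147  0.0197]
scene 239 [ 0.6003  0.0276 -0.0018] 1.58 res 0.0043 [-0.1147  0.0188]
```

Request:
arm_command --increments "-0.5 0 0 0; -1 0 0 0; -1.5 0 0 0; -2 0 0 0; -2 0 0 0"

```text
t: 11.0
tool_pos: [0.5614, -0.0594, 0.0243]
tool_rot: [[-0.997, 0.078, -0.0], [0.078, 0.997, 0.0], [0.0, 0.0, -1.0]]
contact_force: [-0.8, 0.5, -0.8]
grip_width: 0.704
```

Request:
arm_command --increments "-0.4 0 0 0; -0.8 0 0 0; -1.2 0 0 0; -1.2 0 0 0"

```text
t: 11.5
tool_pos: [0.5626, -0.0595, 0.0243]
tool_rot: [[-0.997, 0.078, -0.0], [0.078, 0.997, 0.0], [0.0, 0.0, -1.0]]
contact_force: [-0.5, -0.4, 0.4]
grip_width: 0.704
```

Request:
arm_command --increments "-0.4 0 0 0; -0.8 0 0 0; -1.2 0 0 0; -1.2 0 0 0"

```text
t: 12.0
tool_pos: [0.5638, -0.0596, 0.0243]
tool_rot: [[-0.997, 0.078, 0.0], [0.078, 0.997, 0.0], [-0.0, 0.0, -1.0]]
contact_force: [-0.4, 0.2, 0.1]
grip_width: 0.702
```

Request:
arm_command --increments "-0.3 0 0 0; -0.6 0 0 0; -0.9 0 0 0; -0.9 0 0 0"

```text
t: 12.5
tool_pos: [0.5643, -0.0596, 0.0242]
tool_rot: [[-0.997, 0.078, -0.001], [0.078, 0.997, 0.0], [0.001, 0.0, -1.0]]
contact_force: [-4.7, -0.2, 3.1]
grip_width: 0.702
```

```bash
python3 tf.py
```

```text
12.5 [ 0.564301   -0.05963427  0.02419945] [-4.66654847 -0.2401134   3.06729978]
side 619 [0.6067 0.0713 0.0017] 4.08 res 0.0009 [-0.1146  0.0204]
scene 242 [ 0.6027  0.0513 -0.0023] 2.94 res 0.0048 [-0.1148  0.0162]
```

Request:
arm_command --increments "0.15 0 0 0; 0.15 0 0 0"

```text
t: 12.85
tool_pos: [0.5643, -0.0596, 0.0242]
tool_rot: [[-0.997, 0.078, -0.0], [0.078, 0.997, 0.0], [0.0, 0.0, -1.0]]
contact_force: [-5.4, 1.2, 2.9]
grip_width: 0.707
```

```bash
python3 - <<'E'
from h import *
for i in range(4):
    get_image('side');o=get_obs();print(o['t'],o['contact_force'].round(2),o['wrist_torque'].round(3))
E
```

```text
12.9 [-5.2   1.31  1.73] [0.356 0.884 0.177]
12.95 [-6.36  1.92  2.53] [0.276 0.95  0.268]
13.0 [-5.57  1.9   2.44] [0.313 0.989 0.205]
13.05 [-5.1   1.22  2.05] [0.302 0.989 0.17 ]
```

Request:
arm_command --increments "0.25 0 0 0"

```text
t: 13.18
tool_pos: [0.5643, -0.0596, 0.0243]
tool_rot: [[-0.997, 0.078, 0.0], [0.078, 0.997, 0.0], [-0.0, 0.0, -1.0]]
contact_force: [-4.1, 1.1, 0.6]
grip_width: 0.703
```

```bash
python3 - <<'E'
from h import *
for i in range(3):
    get_image('side');o=get_obs();print(o['t'],o['tool_pos'].round(4),o['contact_force'].round(2),o['wrist_torque'].round(3))
E
```

```text
13.225 [ 0.5643 -0.0596  0.0243] [-3.86  1.23  0.92] [0.232 0.694 0.096]
13.275 [ 0.5643 -0.0597  0.0243] [-4.04  0.71  0.8 ] [0.306 0.638 0.092]
13.325 [ 0.5643 -0.0597  0.0243] [-3.35  1.67  0.45] [0.291 0.676 0.075]
```

A light touch of about 3.8 N, with the tube now square to the fence. I'll back off gently and check that it stays.

Request:
arm_command --increments "0.2 0 0 0; 0.5 0 0 0; 1 0 0 0; 2 0 0 0; 5 0 0 0; 12 0 0 0; 22 0 0 0; 22 0 0 0"

```text
t: 14.32
tool_pos: [0.5414, -0.0579, 0.0244]
tool_rot: [[-0.997, 0.078, -0.0], [0.078, 0.997, 0.0], [0.0, -0.0, -1.0]]
contact_force: [0.8, 0.0, -0.2]
grip_width: 0.702
```

```bash
python3 tf.py; python3 - <<'E'
from h import *
s=cv2.imread('pics/l_side.png')[150:265,255:385]; c=cv2.imread('pics/l_scene.png')[180:270,225:430]
cv2.imwrite('pics/v4.png',np.vstack([cv2.resize(s,(480,425),interpolation=cv2.INTER_CUBIC),cv2.resize(c,(480,170),interpolation=cv2.INTER_CUBIC)]))
E
```

```text
14.325 [ 0.54139209 -0.05789238  0.02438337] [ 0.84509161  0.04646501 -0.17025565]
side 616 [0.6066 0.0694 0.0017] 3.97 res 0.001 [-0.1144  0.0204]
scene 197 [ 0.6045  0.0623 -0.0015] 3.56 res 0.0025 [-0.1148 -0.0084]
```

View pics/v4.png

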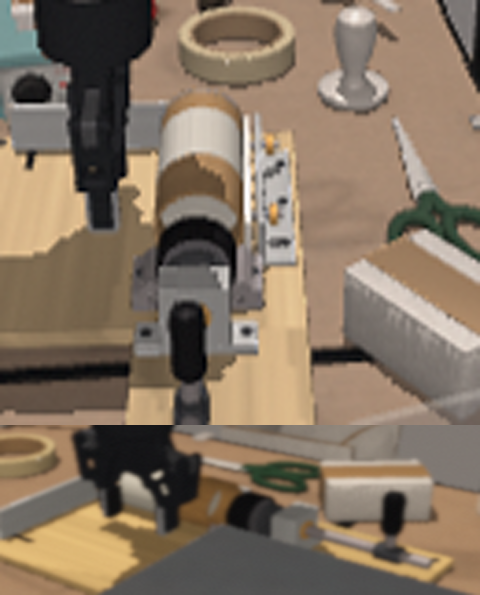

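The tube stayed at the fence (x 0.6066 before and after). Next I'll go up and over to the ram knob at about (0.588, −0.288).

Request:
arm_command --increments "0 0 -40 0; 0 0 -95 0; 0 0 -145 0; -15 -50 -146 0; -32 -110 -146 0; -50 -170 -146 0; -64 -226 -146 0; -64 -226 -146 0"

```text
t: 15.42
tool_pos: [0.5883, -0.2921, 0.1692]
tool_rot: [[-0.997, 0.082, -0.001], [0.082, 0.997, -0.0], [0.001, -0.0, -1.0]]
contact_force: [0.2, -0.1, 0.5]
grip_width: 0.702
```

```bash
python3 tf.py; python3 - <<'E'
from h import *
o=get_obs();print(o['tool_pos'])
c=calibration('wrist');w,d=get_image('wrist');cv2.imwrite('pics/w5.png',w);P=cloud('wrist',d,c)
print(find_in('ram_grip','wrist')[:2])
K=P[(d>0)&(P[...,2]>.1)&(P[...,2]<.12)&(abs(P[...,0]-.588)<.025)&(abs(P[...,1]+.288)<.03)]
print(len(K),K.mean(0),np.percentile(K,[3,97],axis=0))
cv2.imwrite('pics/w5v.png',w)
E
```

```text
15.425 [ 0.58830469 -0.29205137  0.16920331] [ 0.23604922 -0.06961568  0.51254337]
side 262 [0.6066 0.0745 0.0018] 4.26 res 0.0006 [-0.1147  0.0207]
scene 725 [ 0.6055  0.0685 -0.0011] 3.92 res 0.0009 [-0.1135  0.0199]
[ 0.58840348 -0.28854861  0.16985088]
[{'bbox': [279.0, 174.6, 459.0, 230.0], 'p': 0.97}]
631 [ 0.58627778 -0.2899701   0.11064576] [[ 0.57926196 -0.29804164  0.10212537]
 [ 0.59501277 -0.28166164  0.11400153]]
```

View pics/w5v.png

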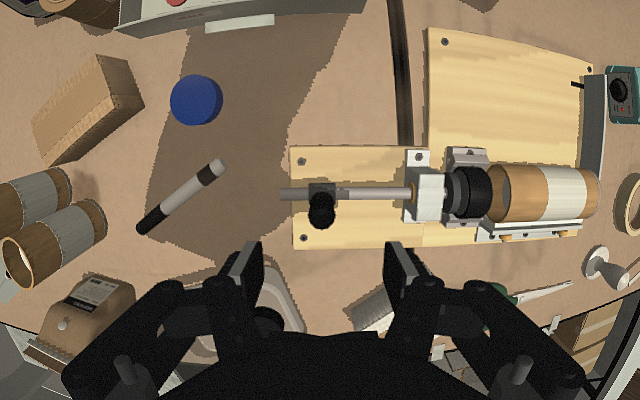

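Tube still seated. The knob is centred under the TCP, so I'll descend and grip it.

Request:
arm_command --increments "0 -1 30 0; 0 -1 60 0; 0 -1 80 0; 0 -1 91 0; 0 -1 91 0"

```text
t: 16.25
tool_pos: [0.5883, -0.2885, 0.0793]
tool_rot: [[-0.997, 0.077, -0.001], [0.077, 0.997, 0.0], [0.001, 0.0, -1.0]]
contact_force: [-0.5, -0.0, 0.1]
grip_width: 0.703
```

Request:
arm_command --increments "0 0 0 0; 0 0 0 0; 0 0 0 0; 0 0 0 0; 0 0 0 0; 0 0 0 0" --claw 10 --force 30

```text
t: 17.0
tool_pos: [0.5888, -0.2894, 0.0802]
tool_rot: [[-0.997, 0.078, 0.001], [0.078, 0.997, -0.0], [-0.001, -0.0, -1.0]]
contact_force: [-1.0, -0.1, 4.9]
grip_width: 0.217
```

Request:
arm_command --increments "0 2 0 0; 0 5 0 0; 0 8 0 0; 0 11 0 0; 0 14 0 0; 0 17 0 0; 0 19 0 0; 0 20 0 0"

```text
t: 18.0
tool_pos: [0.5902, -0.2697, 0.0802]
tool_rot: [[-0.997, 0.078, 0.001], [0.078, 0.997, -0.001], [-0.001, -0.001, -1.0]]
contact_force: [-2.2, -1.3, 6.3]
grip_width: 0.212
```

Request:
arm_command --increments "0 2 0 0; 0 4 0 0; 0 6 0 0; 0 8 0 0; 0 10 0 0; 0 12 0 0; 0 14 0 0; 0 16 0 0"

```text
t: 19.0
tool_pos: [0.5913, -0.2538, 0.0802]
tool_rot: [[-0.997, 0.079, 0.001], [0.079, 0.997, -0.001], [-0.001, -0.001, -1.0]]
contact_force: [-2.9, -0.8, 7.0]
grip_width: 0.213
```

```bash
python3 tf.py; python3 -c "
from h import *
s=cv2.imread('pics/l_side.png')[150:265,255:385]; c=cv2.imread('pics/l_scene.png')[180:270,225:430]
cv2.imwrite('pics/v6.png',np.vstack([cv2.resize(s,(480,425),interpolation=cv2.INTER_CUBIC),cv2.resize(c,(480,170),interpolation=cv2.INTER_CUBIC)]))"
```

```text
19.0 [ 0.59130074 -0.25381131  0.08015797] [-2.90091359 -0.81810313  7.03885045]
side 93 [0.6069 0.0849 0.0018] 4.85 res 0.0007 [-0.1143 -0.0236]
scene 722 [ 0.6054  0.0671 -0.001 ] 3.84 res 0.0009 [-0.114   0.0198]
```

View pics/v6.png

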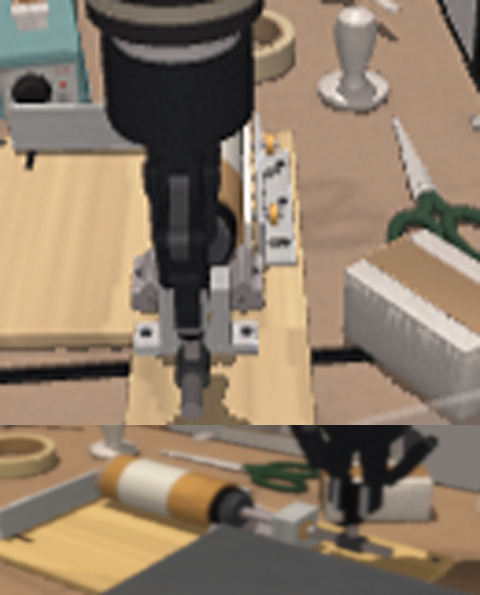

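The plug is entering the mouth, and the ram is at about 36 mm. I'll go slower and watch fy.

Request:
arm_command --increments "0.1 1 0 0; 0.1 2 0 0; 0.1 3 0 0; 0.2 4 0 0; 0.2 5 0 0; 0.2 6 0 0; 0.2 7 0 0; 0.2 8 0 0"

```text
t: 20.1
tool_pos: [0.5918, -0.2458, 0.0802]
tool_rot: [[-0.997, 0.078, 0.001], [0.078, 0.997, -0.001], [-0.001, -0.001, -1.0]]
contact_force: [-2.1, -1.1, 7.7]
grip_width: 0.213
```

Request:
arm_command --increments "0 0.8 0 0; 0 1.6 0 0; 0 2.4 0 0; 0 3.2 0 0; 0 4 0 0"

```text
t: 20.72
tool_pos: [0.5921, -0.2418, 0.0801]
tool_rot: [[-0.997, 0.079, 0.001], [0.079, 0.997, -0.001], [-0.001, -0.001, -1.0]]
contact_force: [-2.5, -0.8, 5.9]
grip_width: 0.21
```

Request:
arm_command --increments "0 0.8 0 0; 0 1.6 0 0; 0 2.4 0 0; 0 3.2 0 0; 0 4 0 0"

```text
t: 21.35
tool_pos: [0.5924, -0.2379, 0.0801]
tool_rot: [[-0.997, 0.079, 0.001], [0.079, 0.997, -0.001], [-0.001, -0.001, -1.0]]
contact_force: [-3.0, -2.9, 7.2]
grip_width: 0.214
```

Request:
arm_command --increments "0 0.5 0 0; 0 1 0 0; 0 1.5 0 0; 0 2 0 0"

```text
t: 21.85
tool_pos: [0.5925, -0.236, 0.0801]
tool_rot: [[-0.997, 0.079, 0.001], [0.079, 0.997, -0.001], [-0.001, -0.001, -1.0]]
contact_force: [-3.9, -3.2, 7.1]
grip_width: 0.212
```

Request:
arm_command --increments "0 0.5 0 0; 0 1 0 0; 0 1.5 0 0; 0 2 0 0"

```text
t: 22.35
tool_pos: [0.5926, -0.234, 0.0801]
tool_rot: [[-0.997, 0.079, 0.001], [0.079, 0.997, -0.001], [-0.001, -0.001, -1.0]]
contact_force: [-3.9, -1.8, 6.1]
grip_width: 0.208
```

Request:
arm_command --increments "0 0.5 0 0; 0 1 0 0; 0 1.5 0 0; 0 2 0 0"

```text
t: 22.85
tool_pos: [0.5928, -0.232, 0.0801]
tool_rot: [[-0.997, 0.079, 0.001], [0.079, 0.997, -0.001], [-0.001, -0.001, -1.0]]
contact_force: [-3.5, -1.9, 7.5]
grip_width: 0.21
```

Request:
arm_command --increments "0 0.5 0 0; 0 1 0 0; 0 1.5 0 0; 0 2 0 0"

```text
t: 23.35
tool_pos: [0.5929, -0.23, 0.0801]
tool_rot: [[-0.997, 0.079, 0.001], [0.079, 0.997, -0.001], [-0.001, -0.001, -1.0]]
contact_force: [-3.3, -2.5, 7.4]
grip_width: 0.213
```

Request:
arm_command --increments "0 0.4 0 0; 0 0.8 0 0; 0 1.2 0 0"

```text
t: 23.72
tool_pos: [0.593, -0.2288, 0.0802]
tool_rot: [[-0.997, 0.079, 0.001], [0.079, 0.997, -0.001], [-0.001, -0.001, -1.0]]
contact_force: [-4.3, -2.0, 7.4]
grip_width: 0.213
```

Request:
arm_command --increments "0.1 0.4 0 0; 0.1 0.8 0 0; 0.2 1.2 0 0"

```text
t: 24.1
tool_pos: [0.5931, -0.2276, 0.0802]
tool_rot: [[-0.997, 0.079, 0.001], [0.079, 0.997, -0.001], [-0.001, -0.001, -1.0]]
contact_force: [-2.3, -2.4, 5.6]
grip_width: 0.211
```

Request:
arm_command --increments "0 0.4 0 0; 0 0.8 0 0; 0 1.2 0 0"

```text
t: 24.48
tool_pos: [0.5931, -0.2269, 0.0802]
tool_rot: [[-0.997, 0.079, 0.001], [0.079, 0.997, -0.002], [-0.001, -0.002, -1.0]]
contact_force: [-3.7, -8.7, 4.4]
grip_width: 0.213
```

```bash
python3 tf.py; python3 -c "
from h import *
c=cv2.imread('pics/l_scene.png')[190:255,240:360]
cv2.imwrite('pics/v7.png',cv2.resize(c,(800,433),interpolation=cv2.INTER_CUBIC))"
```

```text
24.475 [ 0.59313537 -0.22689019  0.08015072] [-3.66561815 -8.71948317  4.41054546]
side 126 [0.6056 0.0806 0.0021] 4.61 res 0.0007 [-0.1029  0.0126]
scene 682 [ 0.6049  0.0712 -0.0011] 4.07 res 0.001 [-0.1035  0.0199]
```

View pics/v7.png

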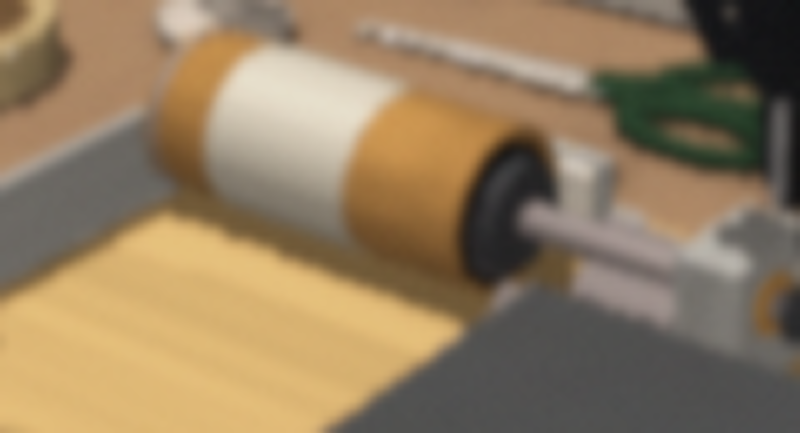

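```bash
python3 - <<'E'
from h import *
for i in range(4):
    get_image('side');o=get_obs();print(o['t'],o['tool_pos'].round(4),o['contact_force'].round(2))
E
```

```text
24.625 [ 0.5931 -0.2269  0.0801] [-2.97 -5.75  5.11]
24.675 [ 0.5931 -0.2269  0.0802] [-2.94 -6.76  5.88]
24.725 [ 0.5931 -0.2269  0.0802] [-2.69 -6.53  5.34]
24.775 [ 0.5931 -0.2269  0.0801] [-3.19 -5.09  6.04]
```

Request:
arm_command --increments "0 0.2 0 0; 0 0.3 0 0; 0 0.3 0 0"

```text
t: 25.15
tool_pos: [0.5931, -0.2269, 0.0801]
tool_rot: [[-0.997, 0.079, 0.001], [0.079, 0.997, -0.002], [-0.001, -0.002, -1.0]]
contact_force: [-2.6, -8.2, 5.4]
grip_width: 0.21
```

```bash
python3 - <<'E'
from h import *
for i in range(3):
    get_image('side');o=get_obs();print(o['t'],o['tool_pos'].round(4),o['contact_force'].round(2))
E
```

```text
25.2 [ 0.5931 -0.2269  0.0801] [-2.99 -7.93  5.42]
25.25 [ 0.5931 -0.2269  0.0802] [-3.04 -8.99  5.17]
25.3 [ 0.5931 -0.2269  0.0802] [-3.26 -9.06  5.37]
```

The TCP is stalled at about 9 N, roughly 6.5 N above the running force, with the ram at about 63 mm, so the plug is home. I'll draw the ram back.

Request:
arm_command --increments "0 -2 0 0; 0 -8 0 0; 0 -16 0 0; 0 -25 0 0; 0 -34 0 0; 0 -43 0 0; 0 -51 0 0; 0 -57 0 0"

```text
t: 26.3
tool_pos: [0.5892, -0.2826, 0.0801]
tool_rot: [[-0.997, 0.078, 0.002], [0.078, 0.997, -0.0], [-0.002, 0.0, -1.0]]
contact_force: [1.8, 2.1, 6.4]
grip_width: 0.211
```

Request:
arm_command --increments "0.2 -1.5 0 0; 0.2 -3 0 0; 0.2 -4.5 0 0; 0.2 -6 0 0; 0.2 -6.5 0 0"

```text
t: 26.92
tool_pos: [0.5888, -0.2889, 0.0801]
tool_rot: [[-0.997, 0.078, 0.002], [0.078, 0.997, -0.0], [-0.002, -0.0, -1.0]]
contact_force: [3.9, 1.5, 5.0]
grip_width: 0.212
```

Request:
arm_command --increments "0 -0.4 0 0; 0 -0.8 0 0; 0 -1.2 0 0"

```text
t: 27.3
tool_pos: [0.5888, -0.2898, 0.0801]
tool_rot: [[-0.997, 0.078, 0.002], [0.078, 0.997, 0.0], [-0.002, 0.0, -1.0]]
contact_force: [4.1, 4.7, 6.6]
grip_width: 0.213
```

Request:
arm_command --increments "-0.2 -0.4 0 0; -0.2 -0.6 0 0; -0.2 -0.6 0 0"

```text
t: 27.68
tool_pos: [0.5887, -0.2898, 0.0801]
tool_rot: [[-0.997, 0.077, 0.002], [0.077, 0.997, 0.001], [-0.002, 0.001, -1.0]]
contact_force: [2.3, 6.5, 6.6]
grip_width: 0.212
```

The back stop is felt (stalled at 6.5 N). Release and rise.

Request:
arm_command --increments "0 0.3 0 0; 0 0.3 0 0; 0 0.3 0 0; 0 0.3 0 0; 0 0.3 0 0; 0 0.3 0 0" --claw 60

```text
t: 28.42
tool_pos: [0.5879, -0.2903, 0.0793]
tool_rot: [[-0.997, 0.078, -0.0], [0.078, 0.997, 0.0], [0.0, 0.0, -1.0]]
contact_force: [0.8, -0.6, 0.2]
grip_width: 0.704
```

Request:
arm_command --increments "0 0 -20 0; 0 0 -50 0; 0 0 -90 0; 0 0 -135 0; 0 0 -170 0; 0 0 -180 0; 0 0 -180 0"

```text
t: 29.3
tool_pos: [0.5881, -0.2904, 0.2591]
tool_rot: [[-0.997, 0.078, 0.0], [0.078, 0.997, -0.0], [-0.0, -0.0, -1.0]]
contact_force: [0.3, 0.1, -0.0]
grip_width: 0.706
```

```bash
python3 tf.py; python3 - <<'E'
from h import *
c=calibration('wrist');w,d=get_image('wrist');P=cloud('wrist',d,c)
K=P[(d>0)&(P[...,2]>.1)&(P[...,2]<.12)&(abs(P[...,0]-.588)<.025)&(abs(P[...,1]+.288)<.03)]
print('knob',len(K),K.mean(0).round(4),np.percentile(K,[3,97],axis=0).round(4).tolist())
s=cv2.imread('pics/l_scene.png')[185:265,235:395]
cv2.imwrite('pics/v8.png',np.vstack([cv2.resize(w,(560,350)),cv2.resize(s,(560,250),interpolation=cv2.INTER_CUBIC)]))
E
```

```text
29.3 [ 0.58813062 -0.29041318  0.25907415] [ 0.27325304  0.12888844 -0.01583718]
side 580 [0.6061 0.0676 0.0015] 3.87 res 0.0012 [-0.1039  0.0197]
scene 686 [ 0.605   0.0685 -0.0012] 3.92 res 0.001 [-0.1036  0.0208]
knob 306 [ 0.5868 -0.2903  0.1111] [[0.5794, -0.2983, 0.1046], [0.5951, -0.2821, 0.1142]]
```

View pics/v8.png

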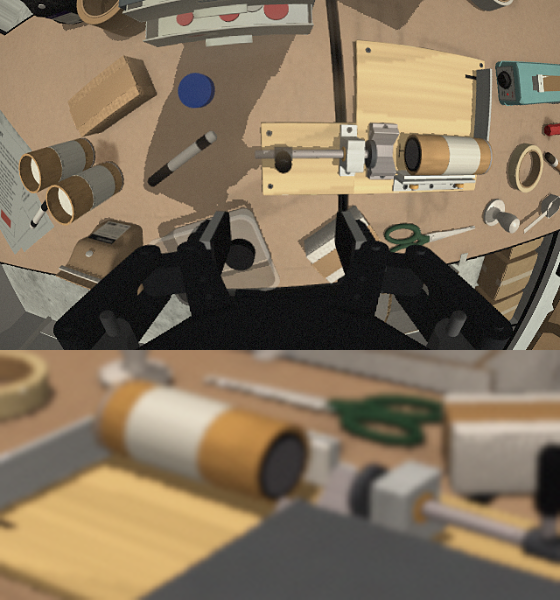

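The plug sits flush in the mouth, the tube is at the fence, the ram is back and the other things look undisturbed. Handing in.

```bash
python3 -c "
from h import *
print(sign_off())"
```

```text
the job is handed in; nothing more can be done
None
```

The job is done and handed in at about 29.5 s of the 58 s allowed; no verdict came back.

- **Rolling the tube:** I rolled it up to the fence with two spread fingers, and it squared itself against the fence. The wrist force briefly read about 5–5.5 N, with one noisy sample at 6.4 N. That is above the 2–4 N asked for and close to the 6 N dent limit. I eased it to about 3.8 N before letting go. The tube then stayed put: its x position read 0.6066 m before and after release.
- **Pressing the plug:** I pushed the ram to about 63 mm, until it stalled on the end stop at about 9 N. That is roughly 6.5 N above the running force.
- **Drawing back:** I pulled the ram until its back stop was felt at about 6.5 N, then released the handle and rose clear.

In the last pictures the plug is flush in the mouth. The tube lies along the fence: its x is within 0.5 mm of the earlier reading. Its yaw reads about 3.9° against the jig's roughly 4.4°, the same small difference as when it was first seated. The knob is back where it started, and the other things look undisturbed. The tube slid about 11 mm to the end stop, so its centre is now roughly 10 mm past the mark in y, within the 12 mm allowed.

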